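# Hold the specimen carrier against the fence under the probe

### The job

Slide the black specimen carrier up to the fence, without ramming it, so that its long straight edge lies flush along the fence and the orange disc sits right under the tip of the fixed probe, with all three discs still in their pockets. Then be the third hand while a colleague gets ready to clamp it down: keep it flat on the board and press it against the fence with a steady 10 N or so (no less than 5, no more than 20 N reaching the fence), and finish while still holding it like that, not letting go. Touch neither the probe nor its stand, and leave the other things on the table where they are.

Things in the scene. Friction and masses are not known exactly. Their poses are not given: they have to be found in the camera images.
- fence: Blue-anodised straight-edge bar, 380 mm long, 25 mm thick, 22 mm high, fastened to the board, rigid. Origin: on the board at the foot of its working face, halfway along. x points straight into the bar (the direction to press), y runs along it, z up; the working face is the plane x = 0 and faces the robot. At most 0.2 rad askew to the world.
- probe_tip (a point): Lower end (5 mm across) of the steel nozzle of the fixed fibre probe, 30 mm above the board, 28 mm in front of the fence's working face; its place along the fence varies. The nozzle flares to a 31 mm barrel at 80 mm height; above are a black 50 mm cube (135 to 185 mm up) and a 33 mm tube (to 255 mm). Its stand is behind the fence.
- probe: The whole probe with its stand (black bracket, cube and tubes, 0.26 m tall), fastened to the board. Origin: on the board straight below the tip; axes parallel to the fence's.
- carrier: Black T-shaped carrier, loose and flat on the board, 12 mm thick, 0.55 kg +-20 %; board friction eats 2 to 6 N of a push. Origin: centre of the underside of the T's head (70 mm in x, 200 in y); x points to its straight edge (x = +35 mm), which goes on the fence; tongue 50 mm wide back to x = -155. Disc pockets at x = +7, y = -60, 0, +60. Starts 35 to 70 mm short of the fence, up to 0.25 rad askew.
- carrier_grip (a point): Point to grip: on the upright aluminium block on the carrier's tongue, 36 mm (x) by 18 mm (y), 12 to 52 mm above the board. This point is 36 mm up, at x = -130 mm, y = 0 of the carrier, axes as the carrier's. Beside the block the tongue's top is 12 mm up. Bearing down on it adds friction on the board (0.5 to 0.7 of that force), and a push here tends to do so: watch the vertical force.
- orange_disc: The reference disc: steel puck 25 mm across, 9 mm thick, with an orange top face; it sits loosely in one of the three pockets (which one varies) and stands out 2 mm. 30 g. Origin: centre of its underside, 5 mm above the board.
- white_disc: Same puck with a white top face, in another pocket.
- blue_disc: Same puck with a blue top face, in the remaining pocket.
- clamp_a: Bystander: dark steel slotted table clamp, 72 x 32 mm, 17 mm high, loose on the right.
- clamp_b: Bystander: the same kind of clamp, loose on the left.
- hex_driver: Bystander: hex driver with red handle, 190 mm long, lying on the right.
- post_holder: Bystander: black post holder, 32 mm across, 50 mm high, standing on the left. Origin: centre of its underside, as for the next three.
- lens_mount: Bystander: lens in a black ring on a post with a round foot, 56 mm across, 116 mm high, standing on the left.
- screw_jar: Bystander: amber jar of screws, 52 mm across, 60 mm high, standing on the right.
- slide_box: Bystander: blue slide box with clear lid, 87 x 62 x 32 mm, on the right beside the fence's end.

How it is judged:
By the outcome, as a careful person would: the job done as asked, in the order asked, and still so for the second after the job is handed in, while the arm keeps its last pose, push and grip.
It also fails if it takes over 72 s, if anything falls off the work surface, if the arm or the gripper's body presses on something with over 40 N, if the wrist force passes 120 N, or if a joint passes its speed limit or range.

### The arm

A 6-joint arm with a two-finger parallel gripper is mounted at the origin on the work surface. World frame = base frame: x ahead of the robot, y to its left, z up, the work surface at z = 0. Lengths are in m, angles in degrees, forces in N, time in s.
With the tool pointing down it reaches from about 0.325 to 0.925 m from the base axis. Payload 3.1 kg.
Tool frame: the origin (TCP) lies at the very end of the fingers, on their centre line; the grasp point (between the pads) lies 19 mm behind it (arm.tcp_to_grasp is the z of the grasp point in the tool frame, in m); z points along the fingers, y is the line along which they close (so a half turn about z gives the same grasp; the last joint's range is limited). The gripper opens to 85 mm and grips with 20 to 120 N. Pads are 22 mm wide; open, the fingers measure 114 mm over their backs; the gripper's body (76 mm by 85 mm) begins 54 mm behind the grasp point. The pads swing forward as they close: fully open they stand 13 mm farther back than shut.
Start: joints at [-78.048, 12.427, 92.441, -0, 75.132, -6.429], TCP at [0.197, -0.593, 0.231] pointing down, gripper open.
Joint ranges: [-157.48, 157.48], [-44.54, 120.13], [17.64, 146.25], [-64.5, 244.5], [7.68, 150.69], [-147.95, 147.95]. Speed limits (degrees/s): [159.86, 159.86, 180, 180, 180, 180].

### API

Orientations are given as [roll, pitch, yaw] about the fixed x, y, z axes, in that order (R = Rz(yaw) Ry(pitch) Rx(roll)).
In Python, from plant import arm gives the robot as it stands.
- The arm moves only by the tool drive_effector, called after "Emit:" as a command line: name --argument value ..., lists and objects as JSON in quotes. Schema: {"type":"object","properties":{"deltas":{"type":"array","items":{"type":"number"},"minItems":4,"maxItems":20},"finger_gap":{"type":"number"},"only":{"type":"string"},"quiet":{"type":"boolean"},"lines":{"type":"string"}},"required":["deltas"],"additionalProperties":false}. deltas is one flat list of numbers that holds 1 to 5 rows one after another, with no inner brackets; each row has 4 numbers: dx, dy, dz in units of 5 mm, then a turn about the tool's z in units of 4 degrees; each row shifts and turns the commanded pose from where the row before left it, along the tool's axes as they then stand; what a row does not reach is not made up. A row lasts 1/8 s, in which the tool goes at most 0.0625 m and 10.7 degrees, less where a joint would pass 70% of its speed; a pose out of reach is approached as far as the arm can. finger_gap is the opening from 0.0 (shut) to 1.0 (fully open), set as the call begins (left out keeps the last). The fingers move at their own pace and stop on an object; the grip force is fixed at half the most. Time passes only in rows, so rows that do not move let the fingers close. The tool returns the time, the measured TCP pose, the force, the opening and the grip force at its end. only (a regular expression) keeps the lines of the reply that match it, lines (a string "A,B") keeps lines A to B, and quiet returns only ok. Input that does not fit is refused with a message, and nothing moves.
- arm.observe(): the state, without advancing time (a new reading comes with each control period).
- arm.read_camera(name): name is "scene" or "top"; returns the picture (400x640x3 uint8, red, green, blue); there is no depth.
- arm.calibration(name): a dict with "fx", "fy", "cx", "cy" (pixels), "k1" (the pictures are not rectified: a ray, as slopes to the right and down, at radius r is drawn at 1 + k1 r^2 times it, then the intrinsics apply), "rvec" (rotation vector, rad) and "tvec" (3), from world to camera coordinates, as OpenCV has them. Camera axes: x right, y down, z forward; pixel columns grow to the right and rows downward; lengths in m; the calibration is good to about 2 mm. A picture is of the moment at which its call begins. calibration takes no time and is no camera call.
- arm.hand_in(): hands the job in; it is judged then, once.
The state is a dict: "time": time; "joint_positions": joint angles; "qd": joint speeds; "joint_efforts": joint torques, N m; "eef_pos": TCP position; "tcp_rot": TCP orientation; "contact_force": force on the tool from outside, world axes, zero at the start; "moment": the same for the moment, N m; "gripper_width": opening from 0.0 (shut) to 1.0 (fully open); "grasp_force": force on a finger pad.
Only numpy, scipy, OpenCV 4.12 (cv2) and the standard library are available. Lean on these libraries where they do the work, as an engineer would, in place of code of your own. Each camera call takes 0.05 s, during which the arm holds its last target. There are 200 camera calls.

## Working session

There is one attempt and no reset: what is moved stays moved. The work goes in short steps, Python scripts to look and compute and a tool call to move; the robot and the scene stay as the last step left them, time stands still between calls to the robot, and variables do not carry over. Pictures are saved under pics/ and viewed, at most 10 in all, crops included, and the job is handed in when it is done.

```bash
ls; mkdir -p pics; python3 - <<'E'
from plant import arm
import cv2
for n in("scene","top"):
    cv2.imwrite(f"pics/{n}0.png",arm.read_camera(n)[:,:,::-1]);print(n,arm.calibration(n))
print(arm.observe(),arm.tcp_to_grasp)
E
```

```text
pics
plant.py
scene {'fx': 374.47268179831366, 'fy': 374.47268179831366, 'cx': 318.56371799458077, 'cy': 201.1530163320927, 'k1': -0.020250653248286045, 'rvec': array([ 2.38159803,  0.62691861, -0.21658821]), 'tvec': array([-0.49835083, -0.1631536 ,  1.18963217])}
top {'fx': 365.1149948584419, 'fy': 365.1149948584419, 'cx': 320.42932285642576, 'cy': 201.9213573309653, 'k1': 0.01834349927233361, 'rvec': array([ 2.18309188, -2.17126622,  0.10525248]), 'tvec': array([0.01104374, 0.55523834, 1.22408274])}
{'time': 0.1, 'joint_positions': array([-7.80477431e+01,  1.24726139e+01,  9.25225085e+01,  5.63972617e-04,
        7.51326978e+01, -6.42871483e+00]), 'qd': array([-0.00377997, -0.13412356, -0.14293958, -0.04279856, -0.03133829,
       -0.06961939]), 'joint_efforts': array([-6.14210312e-04, -3.98079443e+01, -3.04969883e+01, -3.73077262e-05,
        4.30441767e-03,  6.84921773e-06]), 'eef_pos': array([ 0.1969479 , -0.59235786,  0.23006754]), 'tcp_rot': array([-1.79873044e+02, -1.48529803e-02,  1.83808100e+01]), 'contact_force': array([-0.305362  ,  0.19654233, -0.71247771]), 'moment': array([-0.00720657,  0.00405309, -0.04335969]), 'grasp_force': 0.0, 'gripper_width': 1.0022855216717217} -0.0187
```

View pics/scene0.png

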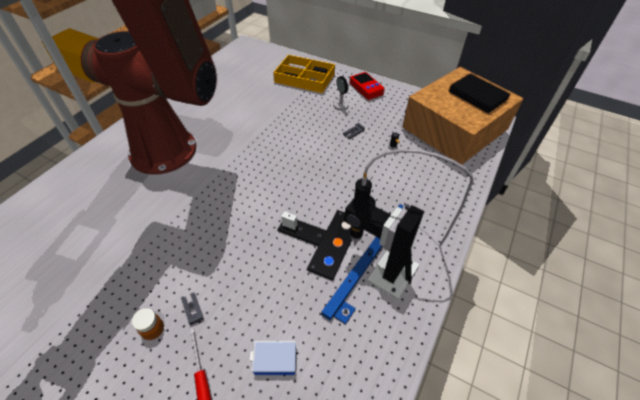

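View pics/top0.png

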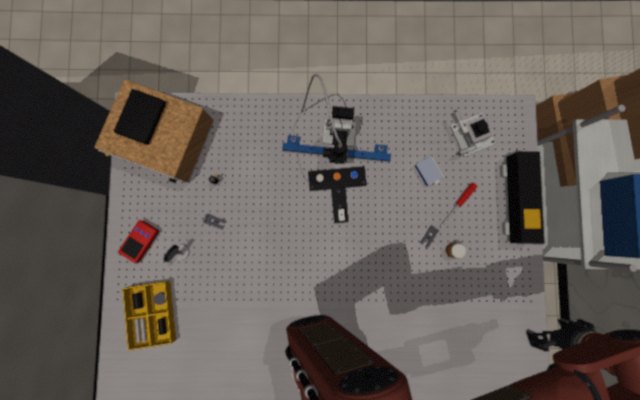

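The overview shows the carrier near (338,190) in the top view and (325,240) in the scene view. The orange disc is in the middle, and the fence runs from (283,147) to (390,157). I'll enlarge both.

```bash
python3 - <<'E'
import cv2
t=cv2.imread("pics/top0.png")[100:230,275:400];cv2.imwrite("pics/tc.png",cv2.resize(t,None,fx=4.6,fy=4.6,interpolation=cv2.INTER_CUBIC))
t=cv2.imread("pics/scene0.png")[170:330,265:430];cv2.imwrite("pics/sc.png",cv2.resize(t,None,fx=3.75,fy=3.75,interpolation=cv2.INTER_CUBIC))
E
```

```text
(no output)
```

View pics/tc.png

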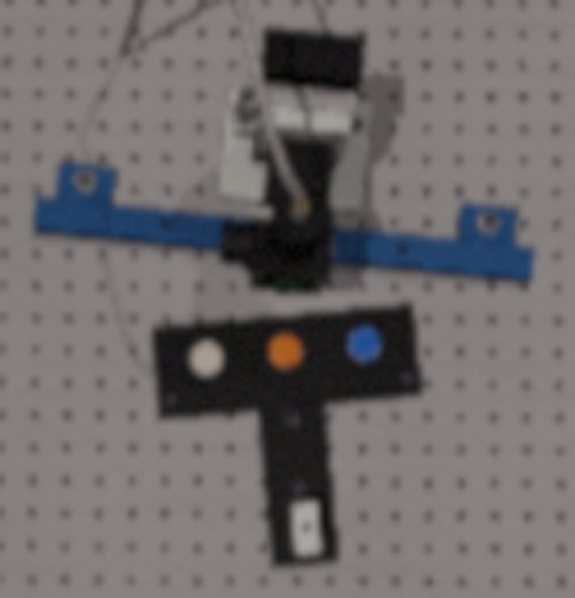

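View pics/sc.png

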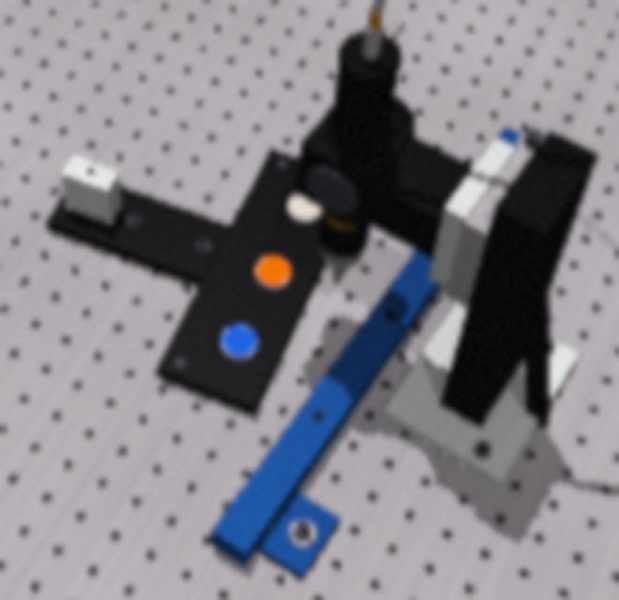

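Top crop: discs white (207,358), orange (285,351), blue (364,344); block top centre (308,527); fence lower edge from (36,232) to (530,280); probe tube top (300,205). Scene crop: orange (273,271), blue (239,341), block top centre (92,172), tube top (369,55), nozzle tip about (335,280).

```bash
cat >h.py <<'E'
import numpy as np,cv2
from plant import arm
def ray(n,u,v):
    c=arm.calibration(n);R=cv2.Rodrigues(c["rvec"])[0]
    K=np.array([[c["fx"],0,c["cx"]],[0,c["fy"],c["cy"]],[0,0,1.]])
    p=cv2.undistortPoints(np.array([[[u,v]]],float),K,np.array([c["k1"],0,0,0.]))[0,0]
    return -R.T@c["tvec"],R.T@np.array([p[0],p[1],1])
def atz(n,u,v,z):
    o,d=ray(n,u,v);return (o+d*(z-o[2])/d[2]).round(4)
def tri(a,b):
    (o,d),(p,e)=ray("top",*a),ray("scene",*b)
    s=np.linalg.lstsq(np.c_[d,-e],p-o,rcond=None)[0]
    A,B=o+s[0]*d,p+s[1]*e
    return ((A+B)/2).round(4),np.linalg.norm(A-B).round(4)
def proj(n,P):
    c=arm.calibration(n);K=np.array([[c["fx"],0,c["cx"]],[0,c["fy"],c["cy"]],[0,0,1.]])
    return cv2.projectPoints(np.array(P,float).reshape(-1,3),c["rvec"],c["tvec"],K,np.array([c["k1"],0,0,0.]))[0][:,0]
T=lambda u,v:((u+.5)/4.6-.5+275,(v+.5)/4.6-.5+100)
S=lambda u,v:((u+.5)/3.75-.5+265,(v+.5)/3.75-.5+170)
E
python3 - <<'E'
from h import *
print("cams",ray("top",0,0)[0],ray("scene",0,0)[0])
for n,a,b in(("orange",(285,351),(273,271)),("blue",(364,344),(239,341)),("block",(308,527),(92,172)),("tube",(300,205),(369,55))):print(n,tri(T(*a),S(*b)))
for n,a in(("w",(207,358)),("o",(285,351)),("b",(364,344))):print(n,atz("top",*T(*a),.014))
print("o,b scene",atz("scene",*S(273,271),.014),atz("scene",*S(239,341),.014))
print("block",atz("top",*T(308,527),.052),atz("scene",*S(92,172),.052))
l,r=atz("top",*T(36,232),0),atz("top",*T(530,280),0);print("fence",l,r,np.linalg.norm(l-r),np.degrees(np.arctan2(*(l-r)[:2])))
print("tip",atz("scene",*S(335,280),.03))
print("fence scene foot R end",atz("scene",*S(212,540),0.0), "top front edge",atz("scene",*S(218,527),.022),atz("scene",*S(415,255),.022))
E
```

```text
cams [0.4412393  0.02038585 1.26952055] [ 0.86291065 -0.52885592  0.81602327]
orange (array([ 0.6488, -0.0411,  0.0117]), np.float64(0.0025))
blue (array([ 0.6546, -0.1008,  0.0116]), np.float64(0.0027))
block (array([ 0.5137, -0.0554,  0.0516]), np.float64(0.004))
tube (array([ 0.6968, -0.0395,  0.2563]), np.float64(0.0032))
w [0.6416 0.0173 0.014 ]
o [ 0.6473 -0.0416  0.014 ]
b [ 0.653  -0.1014  0.014 ]
o,b scene [ 0.6504 -0.0417  0.014 ] [ 0.6563 -0.1013  0.014 ]
block [ 0.512  -0.0566  0.052 ] [ 0.5155 -0.0544  0.052 ]
fence [0.7408 0.1491 0.    ] [ 0.7057 -0.2302  0.    ] 0.38092059540014367 5.28703026758997
tip [ 0.6937 -0.0374  0.03  ]
fence scene foot R end [ 0.7043 -0.2235  0.    ] top front edge [ 0.7077 -0.223   0.022 ] [0.7306 0.0127 0.022 ]
```

Triangulated heights match the text. The carrier is yawed about +5.5° and the fence about -5.3°. The tip is near (0.695, -0.0385) and the grip block near (0.5135, -0.055). I'll move above the block first.

Careful with the scale: shifts go in units of 5 mm and turns go in units of 4 degrees. That gives: 0.039 m is 7.8, -0.034 m is -6.8.

Emit:
drive_effector --deltas '[7.8,-6.8,0,0,7.8,-6.8,0,0,7.8,-6.8,0,0,7.8,-6.8,0,0,7.8,-6.8,0,0]' --finger_gap 1.0

```text
time: 0.72
eef_pos: [0.329, -0.3685, 0.2308]
tcp_rot: [-180.0, -0.0, 18.4]
contact_force: [0.2, -0.0, 0.1]
gripper_width: 1.0
grasp_force: 0.0
```

Emit:
drive_effector --deltas '[7.8,-6.8,0,0,7.8,-6.8,0,0,7.8,-6.8,0,0,7.8,-6.8,0,0,7.8,-6.8,0,0]'

```text
time: 1.35
eef_pos: [0.4603, -0.1458, 0.231]
tcp_rot: [-180.0, 0.0, 18.4]
contact_force: [0.4, 0.3, 0.5]
gripper_width: 0.995
grasp_force: 0.0
```

Emit:
drive_effector --deltas '[7.8,-6.8,0,0,7.8,-6.8,0,0,0,0,0,1.6,0,0,0,1.625,0,0,0,0]'

```text
time: 1.98
eef_pos: [0.5122, -0.058, 0.2307]
tcp_rot: [-180.0, 0.1, 5.6]
contact_force: [0.1, -0.8, 0.2]
gripper_width: 0.998
grasp_force: 0.0
```

Emit:
drive_effector --deltas '[0.2,-0.6,8,0,0,0,10,0,0,0,10,0,0,0,6,0,0,0,0,0]'

```text
time: 2.6
eef_pos: [0.5101, -0.0548, 0.0583]
tcp_rot: [-179.9, 0.4, 5.5]
contact_force: [0.0, 0.2, 0.0]
gripper_width: 1.0
grasp_force: 0.0
```

Emit:
drive_effector --deltas '[0,0,4,0,0,0,4,0,0,0,0,0,0,0,0,0]'

```text
time: 3.1
eef_pos: [0.5147, -0.0557, 0.023]
tcp_rot: [179.9, -0.2, 5.5]
contact_force: [0.5, -0.3, 0.4]
gripper_width: 1.002
grasp_force: 0.0
```

```bash
python3 - <<'E'
from h import *
im=arm.read_camera("scene")[150:310,235:400,::-1]
cv2.imwrite("pics/g.png",cv2.resize(im,None,fx=3.75,fy=3.75,interpolation=cv2.INTER_CUBIC))
E
```

```text
(no output)
```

View pics/g.png

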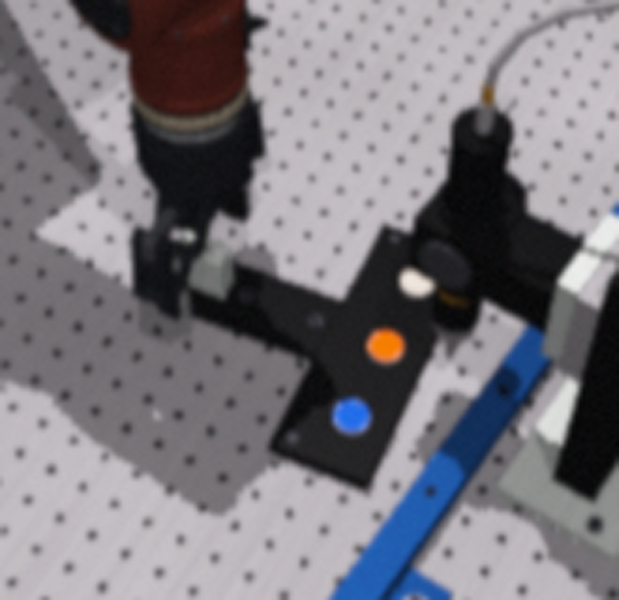

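The fingers straddle the block, which shows between them at about (212,270), and the discs are undisturbed. I'll close.

To row units: 0.002 m is 0.4.

Emit:
drive_effector --deltas '[0,0,0.4,0,0,0,0,0,0,0,0,0,0,0,0,0,0,0,0,0]' --finger_gap 0

```text
time: 3.78
eef_pos: [0.5133, -0.055, 0.0195]
tcp_rot: [-180.0, 0.0, 5.5]
contact_force: [-1.6, 2.0, 2.8]
gripper_width: 0.202
grasp_force: 59.3
```

Emit:
drive_effector --deltas '[0,0,0,0,0,0,0,0,0,0,0,0]'

```text
time: 4.15
eef_pos: [0.5133, -0.055, 0.0195]
tcp_rot: [-180.0, 0.0, 5.5]
contact_force: [-2.0, 3.2, 4.6]
gripper_width: 0.198
grasp_force: 59.7
```

```bash
python3 - <<'E'
from h import *
s=arm.observe();print(s["moment"],s["eef_pos"],s["tcp_rot"])
im=arm.read_camera("scene");cv2.imwrite("pics/s1.png",im[:,:,::-1])
t=arm.read_camera("top");cv2.imwrite("pics/t1.png",t[:,:,::-1])
def cen(im,f):
    m=f(im.astype(int)).astype(np.uint8);n,l,st,c=cv2.connectedComponentsWithStats(m);return [(c[i].round(2),st[i][4]) for i in range(1,n) if st[i][4]>15]
f=lambda a:(a[...,0]>a[...,2]+80)&(a[...,0]>150)
for q in(im,t):print(cen(q[100:330,260:420],f))
E
```

```text
[0.47567547 0.21910692 0.3721357 ] [ 0.51332845 -0.05502237  0.01954555] [-1.79978077e+02  9.62973543e-04  5.49291099e+00]
[(array([ 77.37, 141.74]), np.int32(65))]
[(array([76.5, 76. ]), np.int32(26))]
```

To row units: -0.0003 m is -0.06, 2.7 degrees is 0.675.

Emit:
drive_effector --deltas '[0,0,-0.06,0.675,0,0,0,0.675,0,0,0,0.675,0,0,0,0.675,0,0,0,0]'

```text
time: 4.88
eef_pos: [0.5136, -0.0549, 0.0196]
tcp_rot: [-180.0, -0.0, -5.3]
contact_force: [0.1, 3.1, 2.0]
gripper_width: 0.2
grasp_force: 59.1
```

Emit:
drive_effector --deltas '[1,-1,0,0,1.2,-1.2,0,0,1.2,-1.2,0,0,1,-1,0,0,0,0,0,0]'

```text
time: 5.5
eef_pos: [0.5364, -0.0369, 0.0195]
tcp_rot: [179.9, 0.1, -5.4]
contact_force: [-3.9, -3.7, 5.1]
gripper_width: 0.203
grasp_force: 59.6
```

Emit:
drive_effector --deltas '[0.8,-0.8,0,0,0.8,-0.8,0,0,0.6,-0.6,0,0,0,0,0,0,0,0,0,0]'

```text
time: 6.12
eef_pos: [0.5479, -0.0271, 0.0195]
tcp_rot: [179.9, 0.2, -5.4]
contact_force: [-5.3, -3.2, 6.6]
gripper_width: 0.2
grasp_force: 59.8
```

```bash
python3 - <<'E'
from h import *
s=arm.observe();print(s["moment"],s["eef_pos"],s["tcp_rot"])
im=arm.read_camera("scene");t=arm.read_camera("top");cv2.imwrite("pics/s2.png",im[:,:,::-1]);cv2.imwrite("pics/t2.png",t[:,:,::-1])
a=cv2.resize(im[190:290,285:385,::-1],None,fx=5,fy=5,interpolation=cv2.INTER_CUBIC);cv2.imwrite("pics/s2c.png",a)
a=cv2.resize(t[120:220,280:400,::-1],None,fx=5,fy=5,interpolation=cv2.INTER_CUBIC);cv2.imwrite("pics/t2c.png",a)
E
```

```text
[-0.47801798  0.69118701 -0.30459131] [ 0.54789982 -0.02712385  0.0195434 ] [ 1.79867597e+02  1.71302492e-01 -5.37159149e+00]
```

View pics/s2c.png

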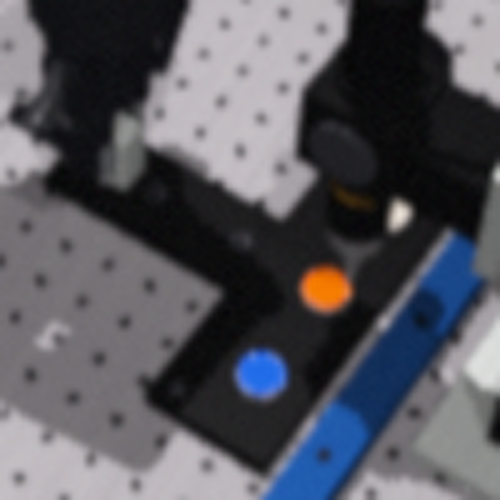

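View pics/t2c.png

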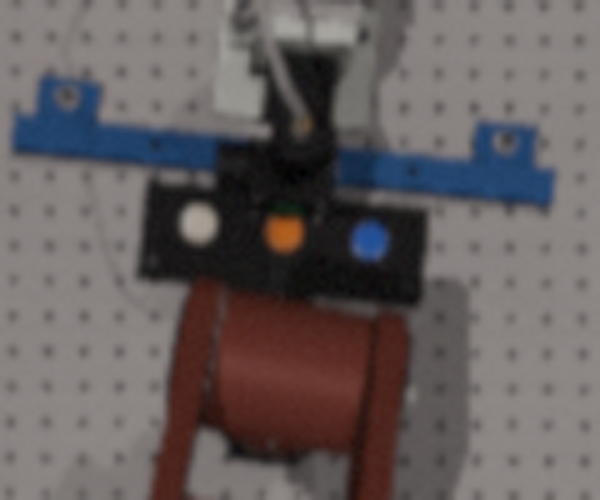

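The carrier is near the fence and parallel to it. In the scene crop the orange disc is at (326,289), just before the tip at about (348,265). I'll zoom in on the tip.

```bash
python3 - <<'E'
from h import *
L=[]
for n in("scene0","s2"):
    a=cv2.imread(f"pics/{n}.png")[225:260,335:370]
    a=cv2.convertScaleAbs(a,alpha=1.5,beta=10)
    L.append(cv2.resize(a,None,fx=11,fy=11,interpolation=cv2.INTER_CUBIC))
cv2.imwrite("pics/tipz.png",np.hstack(L))
E
```

```text
(no output)
```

View pics/tipz.png

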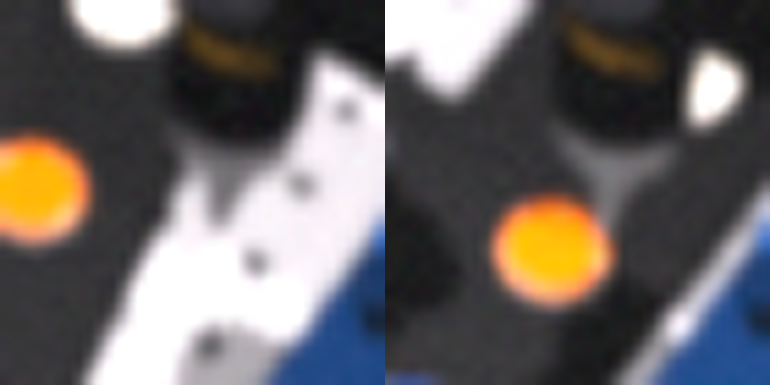

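Tip end is at about (221,223) in the zoom, and the orange disc at (167,250) in the right panel.

```bash
python3 - <<'E'
from h import *
Z=lambda u,v:(335+(u+.5)/11-.5,225+(v+.5)/11-.5)
C=lambda u,v:(285+(u+.5)/5-.5,190+(v+.5)/5-.5)
D=lambda u,v:(280+(u+.5)/5-.5,120+(v+.5)/5-.5)
yaw=np.radians(-5.35);R=np.array([[np.cos(yaw),np.sin(yaw)],[-np.sin(yaw),np.cos(yaw)]])
tip=atz("scene",*Z(221,223),.03);o=atz("scene",*Z(167,250),.014);b=atz("scene",*C(261,373),.014)
print("scene tip",tip,"o",o,"b",b,"o-b",(o-b)[:2],"tip-o fence frame",R@(tip-o)[:2])
w,ot,bt=[atz("top",*D(*p),.014) for p in((199,224),(285,233),(370,242))]
print("top w,o,b",w,ot,bt,"yaw",np.degrees(np.arctan2(-(w-bt)[0],(w-bt)[1])))
tt=atz("top",*D(302,128),.255);ts=atz("scene",*S(369,55),.255);print("tube",tt,ts)
print("tube-o scene",R@(ts-o)[:2],"top",R@(tt-ot)[:2])
l,r=atz("top",*D(14,153),0),atz("top",*D(552,204),0);print("fence",l,r,np.degrees(np.arctan2(*(l-r)[:2])))
m=(w+bt)/2; print("disc to fence",(R@(l-m)[:2])[0],(R@(r-m)[:2])[0])
E
```

```text
scene tip [ 0.6959 -0.038   0.03  ] o [ 0.6849 -0.0407  0.014 ] b [ 0.679  -0.1001  0.014 ] o-b [0.0059 0.0594] tip-o fence frame [0.01070033 0.00371387]
top w,o,b [0.6875 0.0183 0.014 ] [ 0.6815 -0.0417  0.014 ] [ 0.6755 -0.1009  0.014 ] yaw -5.748663417287772
tube [ 0.6956 -0.0393  0.255 ] [ 0.6952 -0.0394  0.255 ]
tube-o scene [0.01013392 0.0022547 ] top [0.0138148  0.00370422]
fence [0.7402 0.1493 0.    ] [ 0.706  -0.2308  0.    ] 5.1414188073048175
disc to fence 0.04067283979697454 0.042062153482719584
```

Emit:
drive_effector --deltas '[0.4,-0.4,-0.12,0,0.4,-0.24,0,0,0.4,0,0,0,0.2,0,0,0,0,0,0,0]'

```text
time: 6.85
eef_pos: [0.5526, -0.0238, 0.0195]
tcp_rot: [179.9, 0.5, -5.4]
contact_force: [-10.8, -2.4, 9.7]
gripper_width: 0.203
grasp_force: 60.2
```

Emit:
drive_effector --deltas '[0.16,0,0,0,0.16,0,0,0,0,0,0,0]'

```text
time: 7.22
eef_pos: [0.5539, -0.0237, 0.0195]
tcp_rot: [179.9, 0.5, -5.4]
contact_force: [-11.6, -1.4, 9.5]
gripper_width: 0.2
grasp_force: 60.3
```

```bash
python3 - <<'E'
from h import *
s=arm.observe();print(s["moment"],s["eef_pos"],s["tcp_rot"])
E
```

```text
[-0.24555365  1.15479419 -0.29876391] [ 0.55389894 -0.02373728  0.01952006] [179.93170316   0.53032401  -5.36927394]
```

Emit:
drive_effector --deltas '[0,0,-0.2,0,0,0,0,0,0,0,0,0]'

```text
time: 7.6
eef_pos: [0.5566, -0.0232, 0.02]
tcp_rot: [180.0, 0.2, -5.3]
contact_force: [-1.8, -0.2, -2.8]
gripper_width: 0.199
grasp_force: 58.5
```

```bash
python3 - <<'E'
from h import *
s=arm.observe();print(s["moment"],s["eef_pos"],s["tcp_rot"])
E
```

```text
[-0.18226825  0.48108498 -0.1581622 ] [ 0.55659186 -0.02323185  0.01995576] [ 1.79988492e+02  1.68152024e-01 -5.34095242e+00]
```

Emit:
drive_effector --deltas '[0.14,0,0,0,0,0,0,0]'

```text
time: 7.85
eef_pos: [0.5582, -0.023, 0.0204]
tcp_rot: [-180.0, 0.1, -5.3]
contact_force: [-1.7, -0.3, -6.2]
gripper_width: 0.201
grasp_force: 58.5
```

Emit:
drive_effector --deltas '[0.14,0,0,0,0,0,0,0]'

```text
time: 8.1
eef_pos: [0.5583, -0.0228, 0.0206]
tcp_rot: [-180.0, 0.2, -5.3]
contact_force: [-3.4, 0.8, -5.3]
gripper_width: 0.201
grasp_force: 58.6
```

Emit:
drive_effector --deltas '[0.14,0,0,0,0,0,0,0]'

```text
time: 8.35
eef_pos: [0.5584, -0.0227, 0.0206]
tcp_rot: [-180.0, 0.2, -5.3]
contact_force: [-5.9, 1.6, -3.5]
gripper_width: 0.203
grasp_force: 58.8
```

```bash
python3 - <<'E'
from h import *
s=arm.observe();print(s["moment"],s["eef_pos"],s["tcp_rot"])
E
```

```text
[ 0.18800917  1.17799694 -0.29614168] [ 0.55844718 -0.02268199  0.02057544] [-179.95391081    0.22159747   -5.34413757]
```

Emit:
drive_effector --deltas '[0,0,0.12,0,0,0,0,0,0,0,0,0]'

```text
time: 8.72
eef_pos: [0.5584, -0.0226, 0.0202]
tcp_rot: [-180.0, 0.2, -5.3]
contact_force: [-6.2, 2.0, -2.6]
gripper_width: 0.203
grasp_force: 58.8
```

Emit:
drive_effector --deltas '[0.12,0,0.04,0,0,0,0,0,0,0,0,0]'

```text
time: 9.1
eef_pos: [0.5584, -0.0225, 0.02]
tcp_rot: [-179.9, 0.3, -5.3]
contact_force: [-8.7, 1.7, -1.1]
gripper_width: 0.198
grasp_force: 59.3
```

```bash
python3 - <<'E'
from h import *
s=arm.observe();print(s["moment"],s["eef_pos"],s["tcp_rot"])
for n,f in(("scene","s3"),("top","t3")):cv2.imwrite(f"pics/{f}.png",arm.read_camera(n)[:,:,::-1])
a=cv2.imread("pics/s3.png");b=cv2.resize(cv2.convertScaleAbs(a[225:260,335:370],alpha=1.5,beta=10),None,fx=11,fy=11,interpolation=cv2.INTER_CUBIC)
c=cv2.resize(a[195:300,285:390],(385,385),interpolation=cv2.INTER_CUBIC)
cv2.imwrite("pics/z3.png",np.hstack([b,c]))
E
```

```text
[ 0.12327596  1.26002123 -0.34601017] [ 0.55835468 -0.02253973  0.01995453] [-179.9444119     0.30668543   -5.34890611]
```

View pics/z3.png

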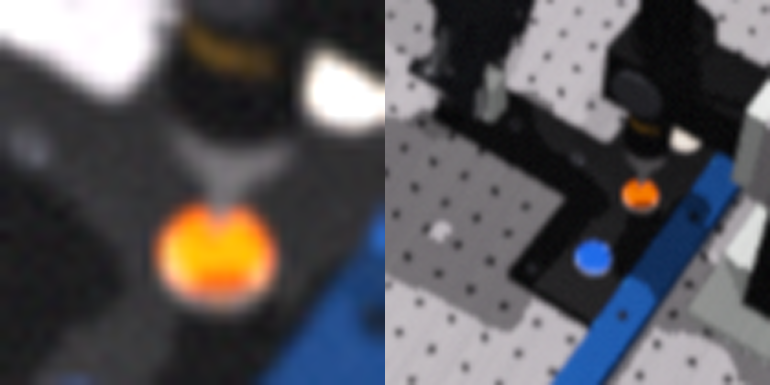

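The carrier sits against the fence, and the discs are seated. The tip is at (219,228) and the orange disc at (217,254) in the left panel. Now computing the residual offset.

```bash
python3 - <<'E'
from h import *
Z=lambda u,v:(335+(u+.5)/11-.5,225+(v+.5)/11-.5)
yaw=np.radians(-5.3);R=np.array([[np.cos(yaw),np.sin(yaw)],[-np.sin(yaw),np.cos(yaw)]])
o=atz("scene",*Z(217,254),.014)
for p in((219,228),(221,224)):print(R@(atz("scene",*Z(*p),.03)-o)[:2])
ts=atz("scene",*S(369,55),.255);print("tube",R@(ts-o)[:2],o)
im=cv2.imread("pics/s3.png");a=im.astype(int)
def cen(n,f):
    a=cv2.imread(f"pics/{n}.png").astype(int);m=np.zeros(a.shape[:2],np.uint8);m[130:300,290:400]=f(a)[130:300,290:400]
    k,l,st,c=cv2.connectedComponentsWithStats(m);return [(c[i].round(2),st[i][4]) for i in range(1,k) if st[i][4]>10]
O=lambda a:(a[...,2]>a[...,0]+60)&(a[...,2]>120)&(a[...,1]>60)
B=lambda a:(a[...,0]>a[...,2]+80)&(a[...,0]>165)
print(cen("s3",O),cen("s3",B),cen("t3",O),cen("t3",B),cen("t2",O),cen("t2",B))
E
```

```text
[ 0.00101107 -0.0033208 ]
[ 0.00090022 -0.00212593]
tube [ 0.00021449 -0.0033947 ] [ 0.6953 -0.036   0.014 ]
[(array([354.33, 247.62]), np.int32(63))] [(array([341.25, 264.82]), np.int32(65)), (array([344.3, 287.2]), np.int32(270))] [(array([335.  , 164.85]), np.int32(13))] [] [(array([336.5 , 166.35]), np.int32(34))] []
```

To row units: 0.0015 m is 0.3, -0.0016 m is -0.32.

Emit:
drive_effector --deltas '[-0.32,0,0,0,-0.2,0.3,0,0,0,0.3,0,0,0,0.2,0,0,0,0,0,0]'

```text
time: 9.82
eef_pos: [0.557, -0.0257, 0.0202]
tcp_rot: [-179.9, 0.1, -5.2]
contact_force: [-3.2, 5.9, -3.4]
gripper_width: 0.2
grasp_force: 59.1
```

```bash
python3 - <<'E'
from h import *
s=arm.observe();print(s["moment"],s["eef_pos"],s["tcp_rot"])
E
```

```text
[0.81115479 0.9493929  0.43732256] [ 0.55698714 -0.02565157  0.02016534] [-1.79900314e+02  1.14006951e-01 -5.19041774e+00]
```

To row units: -0.0015 m is -0.3, 0.001 m is 0.2.

Emit:
drive_effector --deltas '[0,-0.3,0.08,0,0,0,0,0,0.2,0,0,0,0,0,0,0]'

```text
time: 10.32
eef_pos: [0.5576, -0.0247, 0.0198]
tcp_rot: [-179.9, 0.2, -5.3]
contact_force: [-6.4, 3.9, -0.4]
gripper_width: 0.198
grasp_force: 59.2
```

Emit:
drive_effector --deltas '[0.2,0,0,0,0,0,0,0]'

```text
time: 10.58
eef_pos: [0.5577, -0.0245, 0.0197]
tcp_rot: [-179.9, 0.3, -5.3]
contact_force: [-9.3, 4.9, 0.7]
gripper_width: 0.2
grasp_force: 59.5
```

Emit:
drive_effector --deltas '[0.16,0,0.04,0,0,0,0,0,0,0,0,0]'

```text
time: 10.95
eef_pos: [0.5577, -0.0245, 0.0196]
tcp_rot: [-179.9, 0.4, -5.3]
contact_force: [-12.0, 4.9, 3.1]
gripper_width: 0.203
grasp_force: 60.0
```

```bash
python3 - <<'E'
from h import *
s=arm.observe();print(s["moment"],s["eef_pos"],s["tcp_rot"])
E
```

```text
[ 0.50392299  1.45177839 -0.06263957] [ 0.55765201 -0.0244824   0.0195522 ] [-179.91061852    0.40869527   -5.27809755]
```

Emit:
drive_effector --deltas '[0,0.12,-0.08,0,0,0,0,0,0,0,0,0]'

```text
time: 11.32
eef_pos: [0.5577, -0.0245, 0.0198]
tcp_rot: [-179.9, 0.4, -5.3]
contact_force: [-11.2, 6.9, 1.8]
gripper_width: 0.204
grasp_force: 59.6
```

```bash
python3 - <<'E'
from h import *
s=arm.observe();print(s["moment"],s["eef_pos"],s["tcp_rot"])
for n,f in(("scene","s4"),("top","t4")):cv2.imwrite(f"pics/{f}.png",arm.read_camera(n)[:,:,::-1])
a=cv2.imread("pics/s4.png");b=cv2.resize(cv2.convertScaleAbs(a[225:260,335:370],alpha=1.5,beta=10),None,fx=11,fy=11,interpolation=cv2.INTER_CUBIC)
t=cv2.imread("pics/t4.png")[125:205,285:390];c=cv2.resize(cv2.convertScaleAbs(t,alpha=1.7),None,fx=3.9,fy=4.8125,interpolation=cv2.INTER_CUBIC)
cv2.imwrite("pics/z4.png",np.hstack([b,c]))
E
```

```text
[ 0.74595845  1.31069708 -0.05893147] [ 0.55769201 -0.02449216  0.01975575] [-179.85651199    0.39175035   -5.28910713]
```

View pics/z4.png

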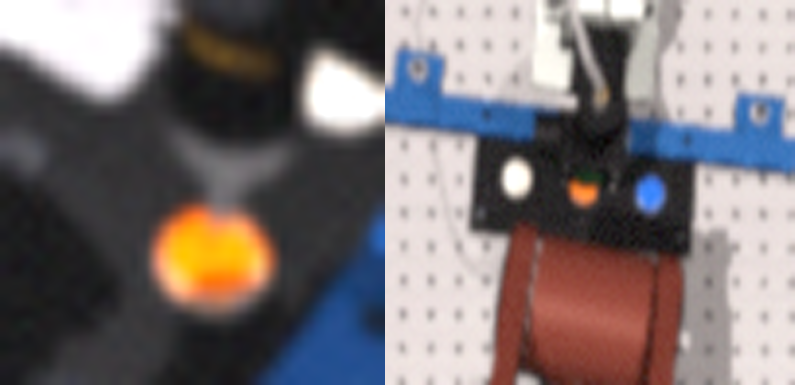

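The carrier is in contact with no visible gap. The disc is at (214,257) and the tip at (221,226) in the left panel; in the right panel white is at (516,178) and blue at (651,194).

```bash
python3 - <<'E'
from h import *
Z=lambda u,v:(335+(u+.5)/11-.5,225+(v+.5)/11-.5)
D=lambda u,v:(285+(u+.5)/3.9-.5,125+(v+.5)/4.8125-.5)
yaw=np.radians(-5.3);R=np.array([[np.cos(yaw),np.sin(yaw)],[-np.sin(yaw),np.cos(yaw)]])
o=atz("scene",*Z(214,257),.014)
for p in((219,228),(221,226),(221,223)):print(R@(atz("scene",*Z(*p),.03)-o)[:2])
print("tube",R@(atz("scene",*S(369,55),.255)-o)[:2],o)
w,b=atz("top",*D(516,178),.014),atz("top",*D(651,194),.014)
print("yaw",np.degrees(np.arctan2(-(w-b)[0],(w-b)[1])))
m=(w+b)/2;print("top tube",[R@(atz("top",*T(*p),.255)-m)[:2] for p in((300,205),(302,208))])
l,r=atz("top",*D(386,120),0),atz("top",*D(794,171),0);print("fence",np.degrees(np.arctan2(*(l-r)[:2])),(R@(l-m)[:2])[0],(R@(r-m)[:2])[0])
# refine disc positions by centroid
for n,z in(("s4","scene"),):
    a=cv2.imread("pics/s4.png").astype(int);k=(a[...,0]>a[...,2]+80)&(a[...,0]>165);k[:255]=0;k[275:]=0;k[:,:328]=0;k[:,350:]=0
    v,u=np.nonzero(k);q=atz("scene",u.mean(),v.mean(),.014)[:2];oo=q+.06*R[1];print("o from blue",oo,[R@(atz("scene",*Z(*p),.03)[:2]-oo) for p in((219,228),(221,224))])
E
```

```text
[ 0.0011086  -0.00220703]
[ 0.00124309 -0.00149155]
[ 0.00087971 -0.00082226]
tube [ 0.00031202 -0.00228093] [ 0.6951 -0.0371  0.014 ]
yaw -5.2760773794855815
top tube [array([-0.02697189,  0.34217148]), array([-0.02874369,  0.34070153])]
fence 5.619603469393502 0.034814685979089065 0.032752591026397194
o from blue [ 0.69464224 -0.03765652] [array([ 0.00151301, -0.00161061]), array([ 0.00140216, -0.00041574])]
```

```bash
python3 - <<'E'
from h import *
D=lambda u,v:(285+(u-385+.5)/3.9-.5,125+(v+.5)/4.8125-.5)
yaw=np.radians(-5.3);R=np.array([[np.cos(yaw),np.sin(yaw)],[-np.sin(yaw),np.cos(yaw)]])
w,b=atz("top",*D(516,178),.014),atz("top",*D(651,194),.014)
print("yaw",np.degrees(np.arctan2(-(w-b)[0],(w-b)[1])))
m=(w+b)/2;print(m,"top tube",[R@(atz("top",*p,.255)-m)[:2] for p in(T(300,205),D(601,97))])
l,r=atz("top",*D(386,120),0),atz("top",*D(794,171),0);print("fence",np.degrees(np.arctan2(*(l-r)[:2])),(R@(l-m)[:2])[0],(R@(r-m)[:2])[0])
E
```

```text
yaw -5.207268777433912
[ 0.6919  -0.03795  0.014  ] top tube [array([ 0.00674987, -0.00022748]), array([ 0.00511256, -0.00098195])]
fence 5.5171359789880645 0.03409928333793792 0.03269208073299744
```

Best estimate is that the disc sits about 1.1 mm too far along +y. I'll nudge it once more, relax the lateral load, then press.

To row units: -0.0016 m is -0.32, -0.001 m is -0.2.

Emit:
drive_effector --deltas '[-0.32,0,0,0,-0.2,0.2,0,0,0,0.2,0,0,0,0,0,0]'

```text
time: 11.92
eef_pos: [0.5567, -0.0263, 0.02]
tcp_rot: [-179.9, 0.2, -5.2]
contact_force: [-6.2, 7.5, -1.2]
gripper_width: 0.203
grasp_force: 59.3
```

Emit:
drive_effector --deltas '[0,-0.2,0.04,0,0,0,0,0,0.2,0,0,0,0,0,0,0]'

```text
time: 12.42
eef_pos: [0.5572, -0.0255, 0.0198]
tcp_rot: [-179.9, 0.2, -5.2]
contact_force: [-8.0, 7.4, 0.6]
gripper_width: 0.199
grasp_force: 59.5
```

```bash
python3 - <<'E'
from h import *
s=arm.observe();print(s["moment"],s["eef_pos"],s["tcp_rot"])
E
```

```text
[0.76909892 1.11468691 0.25584711] [ 0.55721307 -0.02553668  0.01976199] [-179.88120818    0.24497732   -5.21801874]
```

Emit:
drive_effector --deltas '[-0.4,0,-0.06,0,-0.4,0,0,0,-0.2,0,0,0,0,0,0,0,0,0,0,0]'

```text
time: 13.05
eef_pos: [0.5544, -0.0272, 0.0204]
tcp_rot: [180.0, -0.0, -5.3]
contact_force: [0.4, -1.0, -6.2]
gripper_width: 0.201
grasp_force: 58.6
```

```bash
python3 - <<'E'
from h import *
s=arm.observe();print(s["moment"],s["eef_pos"],s["tcp_rot"])
E
```

```text
[-0.00846861  0.58870447 -0.03796971] [ 0.55435276 -0.02716455  0.02038523] [ 1.79986678e+02 -4.01324820e-02 -5.33390293e+00]
```

To row units: -0.002 m is -0.4, 0.001 m is 0.2.

Emit:
drive_effector --deltas '[0.2,-0.4,0.08,0,0.2,0,0,0,0,0,0,0]'

```text
time: 13.42
eef_pos: [0.5565, -0.025, 0.02]
tcp_rot: [-180.0, -0.0, -5.3]
contact_force: [0.1, 0.7, -4.6]
gripper_width: 0.205
grasp_force: 58.9
```

Emit:
drive_effector --deltas '[0.2,0,0.04,0,0.2,0,0,0,0,0,0,0]'

```text
time: 13.8
eef_pos: [0.5578, -0.025, 0.0197]
tcp_rot: [-180.0, 0.1, -5.3]
contact_force: [-3.2, 1.3, -2.9]
gripper_width: 0.205
grasp_force: 59.2
```

Emit:
drive_effector --deltas '[0.16,0,0,0,0,0,0,0]'

```text
time: 14.05
eef_pos: [0.5577, -0.025, 0.0195]
tcp_rot: [-180.0, 0.2, -5.3]
contact_force: [-6.0, 1.5, -0.8]
gripper_width: 0.206
grasp_force: 59.5
```

```bash
python3 - <<'E'
from h import *
s=arm.observe();print(s["moment"],s["eef_pos"],s["tcp_rot"])
E
```

```text
[ 0.14413706  0.87137207 -0.16123361] [ 0.55773703 -0.02498294  0.01954462] [-1.79981596e+02  1.63982276e-01 -5.32697744e+00]
```

To row units: 0.001 m is 0.2, -0.0001 m is -0.02.

Emit:
drive_effector --deltas '[0.2,0,-0.02,0,0,0,0,0,0.2,0,-0.02,0,0,0,0,0,0,0,0,0]'

```text
time: 14.68
eef_pos: [0.5579, -0.0246, 0.0196]
tcp_rot: [-179.9, 0.4, -5.3]
contact_force: [-10.3, 2.8, 2.6]
gripper_width: 0.202
grasp_force: 60.1
```

```bash
python3 - <<'E'
from h import *
s=arm.observe();print(s["moment"],s["eef_pos"],s["tcp_rot"])
cv2.imwrite("pics/s5.png",arm.read_camera("scene")[:,:,::-1])
yaw=np.radians(-5.3);R=np.array([[np.cos(yaw),np.sin(yaw)],[-np.sin(yaw),np.cos(yaw)]])
for f in("s3","s4","s5"):
    a=cv2.imread(f"pics/{f}.png").astype(int)
    k=(a[...,0]>a[...,2]+80)&(a[...,0]>165);k[:255]=0;k[275:]=0;k[:,:328]=0;k[:,350:]=0;v,u=np.nonzero(k)
    o=(a[...,2]>a[...,0]+60)&(a[...,2]>120)&(a[...,1]>60);o[:235]=0;o[260:]=0;o[:,:335]=0;o[:,370:]=0;y,x=np.nonzero(o)
    oo=atz("scene",u.mean(),v.mean(),.014)[:2]+.06*R[1]
    print(f,R@(atz("scene",354.6,244.9,.03)[:2]-oo),R@(atz("scene",354.6,244.9,.03)-atz("scene",x.mean(),y.mean(),.014))[:2])
E
```

```text
[ 0.13581315  1.24816348 -0.16862529] [ 0.55790464 -0.02461983  0.01955497] [-179.94550435    0.39641237   -5.34892633]
s3 [ 0.00121429 -0.00163832] [ 0.00061074 -0.00225322]
s4 [ 0.00130259 -0.00042498] [ 0.00169477 -0.0009475 ]
s5 [0.00122869 0.0003716 ] [ 0.0014402  -0.00036854]
```

Careful with the scale: shifts go in units of 5 mm and turns go in units of 4 degrees. That gives: 0.0006 m is 0.12, -0.0001 m is -0.02.

Emit:
drive_effector --deltas '[0.12,0,0,0,0.12,0,-0.02,0,0,0,0,0,0,0,0,0,0,0,0,0]'

```text
time: 15.35
eef_pos: [0.558, -0.0245, 0.0195]
tcp_rot: [-179.9, 0.5, -5.4]
contact_force: [-14.2, 2.8, 5.4]
gripper_width: 0.198
grasp_force: 60.4
```

Emit:
drive_effector --deltas '[0,0,0,0,0,0,0,0,0,0,0,0,0,0,0,0]'

```text
time: 15.85
eef_pos: [0.558, -0.0245, 0.0195]
tcp_rot: [-179.9, 0.5, -5.4]
contact_force: [-13.4, 3.2, 4.5]
gripper_width: 0.201
grasp_force: 60.4
```

```bash
python3 - <<'E'
from h import *
s=arm.observe();print(s["moment"],s["eef_pos"],s["tcp_rot"])
E
```

```text
[ 0.25128046  1.49614002 -0.28617431] [ 0.55798288 -0.02448291  0.01954095] [-179.9301654     0.54104244   -5.35920421]
```

To row units: 0.0003 m is 0.06, -0.0002 m is -0.04.

Emit:
drive_effector --deltas '[0.06,0,-0.04,0,0,0,0,0,0,0,0,0,0,0,0,0,0,0,0,0]'

```text
time: 16.48
eef_pos: [0.5581, -0.0244, 0.0196]
tcp_rot: [-179.9, 0.6, -5.4]
contact_force: [-12.8, 3.6, 4.8]
gripper_width: 0.199
grasp_force: 60.2
```

Emit:
drive_effector --deltas '[0,0,0,0,0,0,0,0,0,0,0,0,0,0,0,0]'

```text
time: 16.98
eef_pos: [0.5581, -0.0244, 0.0196]
tcp_rot: [-179.9, 0.6, -5.4]
contact_force: [-14.1, 3.4, 4.3]
gripper_width: 0.2
grasp_force: 60.2
```

To row units: -0.0003 m is -0.06, 0.0003 m is 0.06.

Emit:
drive_effector --deltas '[0.06,0,-0.06,0,0,0,0,0,0,0,0,0,0,0,0,0,0,0,0,0]'

```text
time: 17.6
eef_pos: [0.5581, -0.0243, 0.0197]
tcp_rot: [-179.9, 0.6, -5.4]
contact_force: [-13.2, 3.5, 4.7]
gripper_width: 0.201
grasp_force: 60.2
```

Emit:
drive_effector --deltas '[0,0,0,0,0,0,0,0,0,0,0,0,0,0,0,0]'

```text
time: 18.1
eef_pos: [0.5581, -0.0243, 0.0196]
tcp_rot: [-179.9, 0.6, -5.4]
contact_force: [-13.8, 2.7, 3.8]
gripper_width: 0.201
grasp_force: 60.2
```

```bash
python3 - <<'E'
from h import *
s=arm.observe();print(s["moment"],s["eef_pos"],s["tcp_rot"])
cv2.imwrite("pics/s6.png",arm.read_camera("scene")[:,:,::-1])
yaw=np.radians(-5.3);R=np.array([[np.cos(yaw),np.sin(yaw)],[-np.sin(yaw),np.cos(yaw)]])
for f in("s5","s6"):
    a=cv2.imread(f"pics/{f}.png").astype(int)
    k=(a[...,0]>a[...,2]+80)&(a[...,0]>165);k[:255]=0;k[275:]=0;k[:,:328]=0;k[:,350:]=0;v,u=np.nonzero(k)
    oo=atz("scene",u.mean(),v.mean(),.014)[:2]+.06*R[1]
    print(f,R@(atz("scene",354.6,244.9,.03)[:2]-oo))
E
```

```text
[ 0.21567825  1.4926536  -0.36819865] [ 0.55811694 -0.024285    0.0196482 ] [-179.90943082    0.59305839   -5.37702543]
s5 [0.00122869 0.0003716 ]
s6 [0.00122869 0.0003716 ]
```

Emit:
drive_effector --deltas '[0.08,0,-0.06,0,0,0,0,0,0,0,0,0,0,0,0,0,0,0,0,0]'

```text
time: 18.77
eef_pos: [0.5582, -0.0243, 0.0198]
tcp_rot: [-179.9, 0.6, -5.4]
contact_force: [-14.6, 3.3, 4.4]
gripper_width: 0.199
grasp_force: 60.2
```

```bash
python3 -c "
from plant import arm
s=arm.observe();print(s['contact_force'],s['tcp_rot']);print(arm.hand_in())"
```

```text
[-14.61163895   3.34033911   4.43935299] [-179.90686053    0.63796329   -5.37733321]
the job is handed in; nothing more can be done
None
```

I handed the job in at 18.8 s with the carrier against the fence, the orange disc within about 1 mm of the probe tip by camera, all three discs seated, and the arm still gripping and pressing at about 14.6 N at the wrist (I estimate 6 to 14 N reaches the fence; flush and flat were inferred from forces and pictures, not measured directly).

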